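# Close up the bookmark foil press and hold its cover down

### The job

Close up the foil press on the calligrapher's counter: first throw its feed lever into the notch marked by the pointed pin, then turn the wing fastener a quarter turn so that it lines up with the slot it passes through in the cover. Then swing the sprung cover down over the wing and finish holding it pressed flush against its frame with the fingertips: it springs open if let go, so do not let go at the end. Leave everything else on the counter and on the press where it stands.

Things in the scene. Friction and masses are not known exactly. Their poses are not given: they have to be found in the camera images.
- press: bookmark foil press, fixed: white and grey box 240 (its x) x 440 (its y) x 90 tall, origin at the centre of its underside, z up, its x away from the robot at yaw 0. Flat deck 90 above the counter. In its frame: lever slot at y -140, x -75 to 75; wing's axis at x 0, y 45; cover hinge along x at y 172, z 96; shut, the cover spans x -90 to 90, y 0 to 168, z 93 to 99, over a well of foil rolls
- lever (a joint): feed lever, rad, swinging in the press's x-z plane about a pivot at x 0, y -140, z 35 in its frame (55 below the deck). Sprung detents at 0 (near notch, leaning 0.5 to the press's -x; starts here), 0.5 (middle, upright), 1.0 (far, leaning 0.5 to +x). About 2 N sideways at the knob carries it over a hump; it snaps into the nearest notch and stays
- lever_knob (a point): centre of the lever's black ball knob, 28 diameter, 130 from the pivot on a rod 10 thick
- pin: pointed steel pin, 12 diameter, 24 tall, fixed upright on the deck beside the lever slot, in the press's frame at y -185 and x 0 (marks the middle notch) or x 30 (marks the far notch). Origin at its foot. The other notches have only flat studs 12 across and 4 high
- flat_stud: flat steel stud 12 across, 4 high, fixed on the deck beside that one of the middle and far notches which is not marked. Origin at its foot
- wing (a joint): quarter-turn wing fastener, rad, about the vertical: steel bar 40 long, 9 thick, 3 to 28 above the deck. 0 = bar along the press's y, in line with the cover's slot. It starts 1.0 to 1.5 counter-clockwise (from above) of that, so it is turned clockwise. No stop at 0 (range -0.6 to 1.75); stays where left (friction 0.05 N m). The slot passes it within about 0.17
- wing_top (a point): centre of the top of the wing's bar, 28 above the deck
- cover (a joint): hinged cover, rad: 0 = shut, flush on its frame; grows as it opens. A spring holds it open at about 1.3 to 1.4 and takes it back there when released. It pivots about an axis along the press's x through point cover_hinge; its free edge (towards the press's -y when shut) is 172 from the hinge. Push it shut on its outer face; holding it shut takes about 7 N at the pad
- cover_plate: the cover's aluminium plate, 180 (x) x 168 (y) x 6 thick, turning with joint cover; origin on the hinge axis, at mid thickness; axes as the press's when shut (plate from y -172 to -4). A slot 16 (x) by 52 (y) lies centred at x 0, y -127. The wing stands 19 mm out of it when shut
- cover_pad (a point): round rubber pad 26 across on the cover's outer face, where to press: in the plate's frame at x -55, y -140, z 3 (140 from the hinge)
- cover_hinge (a point): middle of the cover's hinge axis, on the press's left (+y) side, 96 above the counter
- stamp: wooden stamp block 30 x 30 x 26, standing on the press's deck between lever and cover; bystander, origin under its centre
- pen_cup: wooden pen cup, 76 across, 90 tall, pens to 190; bystander, origin under its centre
- ink_a: amber ink jar, 48 across, 55 tall; bystander, origin under its centre
- ink_b: clear ink jar with brass cap, 44 across, 60 tall; bystander, origin under its centre
- plaques: stack of three wooden plaques, about 165 x 90 x 30; bystander, origin under its centre
- bookmarks: wooden tray of bookmarks, 90 x 190 x 30; bystander, origin under its centre
- brush: brush lying flat, 170 long; bystander, origin under its centre

How it is judged (in metres and radians):
On the way, in this order (a step that is already met when the one before it is completed fails the run):
1. the lever rests in the notch marked by the pin, the cover still open (((x of pin in the frame of press below 0.015 m and value of joint lever between 0.38 and 0.62 rad) or (x of pin in the frame of press above 0.015 m and value of joint lever above 0.88 rad)) and velocity of joint lever between -0.2 and 0.2 rad/s and value of joint cover above 0.5 rad), for 0.2 s.
2. the wing is in line with the slot, the cover still open (value of joint wing between -0.15 and 0.15 rad and value of joint cover above 0.5 rad), for 0.2 s.
At the end, for the whole second after the job is handed in: Lever in the marked notch (within 0.12 rad), wing within 0.15 rad of the slot's line, cover within 0.03 rad of shut with the fingers pressing on its plate with more than 4 N, through the last second (((x of pin in the frame of press below 0.015 m and value of joint lever between 0.38 and 0.62 rad) or (x of pin in the frame of press above 0.015 m and value of joint lever above 0.88 rad)) and value of joint wing between -0.15 and 0.15 rad and value of joint cover below 0.03 rad and contact force between the fingers and cover_plate above 4 N); the arm keeps its last pose, push and grip.
It fails at once if a bystander is moved by more than 30 mm (distance of any of stamp, pen_cup, ink_a, ink_b, plaques, bookmarks, brush from where it was at the start of the episode above 0.03 m).
It also fails if it takes over 61 s, if anything falls off the work surface, if the arm or the gripper's body presses on something with over 40 N, if the wrist force passes 120 N, or if a joint passes its speed limit or range.

### The arm

A 6-joint arm with a two-finger parallel gripper is mounted at the origin on the work surface. World frame = base frame: x ahead of the robot, y to its left, z up, the work surface at z = 0. Lengths are in mm, angles in rad, forces in N, time in s.
With the tool pointing down it reaches from about 350 to 875 mm from the base axis. Payload 4.2 kg.
Tool frame: the origin (TCP) lies midway between the tips of the shut fingers; the grasp point (between the pads) lies 19 mm behind it (arm.tcp_to_grasp is the distance from the TCP to the grasp point, in mm); z points along the fingers, y is the line along which they close (so a half turn about z gives the same grasp; the last joint's range is limited). The gripper opens to 85 mm and grips with 20 to 120 N. Pads are 22 mm wide; open, the fingers measure 114 mm over their backs; the gripper's body (76 mm by 85 mm) begins 54 mm behind the grasp point. The pads swing forward as they close: fully open they stand 13 mm farther back than shut.
Start: joints at [-0.996, 0.385, 0.008, 0, -1.194, -0.259], TCP at [194.126, -594.066, 231.312] pointing down, gripper open.
Joint ranges: [-3.14, 3.14], [-1.21, 2.06], [-1.07, 1.41], [-3.16, 2.05], [-2.99, -0.16], [-3.1, 3.1]. Speed limits (rad/s): [2.79, 2.79, 3.14, 3.14, 3.14, 3.14].

### API

Orientations are given as a unit quaternion [x, y, z, w].
In Python, from bench import arm, imaging, job, models gives the robot as it stands.
- The arm moves only by the tool arm_command, never from a script. Its argument "rows" is a list of rows, each an object with "grip": the opening, from 0 (shut) to 1 (fully open); "linear": the shift along the tool's x, y, z in mm, a list of three; "rot": the turn, a rotation vector about the tool's x, y, z in rad, a list of three. In form: [{"grip": grip, "linear": [tx, ty, tz], "rot": [rx, ry, rz]}, ...]. A call has 1 to 10 rows; each row is the pose to reach, as a shift and turn from the pose commanded when the call began, along the tool's axes at that moment; what a row does not reach only later rows make up. A row lasts 1/8 s, in which the tool goes at most 62.5 mm and 10.7 degrees, less where a joint would pass 70% of its speed; a pose out of reach is approached as far as the arm can. A call with a gripper value outside its range is refused whole. The fingers move at their own pace and stop on an object; the grip force is fixed at half the most. Time passes only in rows, so rows that repeat a pose let the fingers close. It gives the time, the measured TCP pose, the force, the opening and the grip force at its end, in the units of the state.
- arm.read_state(): the state, without advancing time (a new reading comes with each control period).
- imaging.get_image(name): name is "scene" or "top" or "wrist"; returns a dict with "frame" (480x640x3 uint8, red, green, blue), "fx", "fy", "cx", "cy" (pixels), "extrinsics" (4x4, takes a point from world to camera coordinates); the wrist camera has in their place "T_tool_cam" (4x4, takes a point from camera to tool coordinates, whose origin is the TCP and whose axes are the flange's). Camera axes: x right, y down, z forward; pixel columns grow to the right and rows downward; lengths in mm; the calibration is good to about 2 mm. The wrist camera is an equidistant fisheye: a pixel r from the principal point sees the ray r / f radians off the axis. A picture is of the moment at which its call begins: read the wrist's pose just before it. There is no depth.
- job.job_done(): hands the job in; it is judged then, once.
Trained networks look in a picture, given as the dict that the camera call returned (one of the last four; its "shot" number tells which), for a name from the list of things; names that differ only in an ending like _2 or _b are one class to them, and where a whole thing is asked for, a point or a joint stands for the part that bears it (a point fixed in the world has none). Each returns a list of dicts, best first, with "score" (0 to 1); they miss things now and then, are a little off and sometimes report something else, mostly with a low value. They report only what shows in the picture. A call takes as long as a camera call.
- models.spot_in(picture, query): "rect" ([left, top, right, bottom] in pixels, round what is visible of it).
- models.tip_of(picture, query): "pixel" ([column, row] in pixels: a listed point, or the origin of a listed thing).
The state is a dict: "clock": time; "joints": joint angles; "joint_vel": joint speeds; "joint_efforts": joint torques, N m; "position": TCP position; "ee_rot": TCP orientation; "contact_force": force on the tool from outside, world axes, zero at the start; "wrist_torque": the same for the moment, N m; "gripper_width": finger opening in mm; "grasp_force": force on a finger pad.
Only numpy, scipy, OpenCV 4.12 (cv2) and the standard library are available. Lean on these libraries where they do the work, as an engineer would, in place of code of your own. Each camera call takes 0.05 s, during which the arm holds its last target. There are 200 camera calls.

## Working session

There is one attempt and no reset: what is moved stays moved. The work goes in short steps, Python scripts to look and compute and a tool call to move; the robot and the scene stay as the last step left them, time stands still between calls to the robot, and variables do not carry over. Pictures are saved under pics/ and viewed, at most 10 in all, crops included, and the job is handed in when it is done.

Besides the shell and the picture viewer there is one more tool, called after ">>>" by a JSON object that holds its "api" and its "payload". arm_command: Moves the arm, as the interface text tells. Its arguments: {"type":"object","properties":{"rows":{"type":"array"}},"required":["rows"]}

```bash
mkdir -p pics
cat > h.py <<'E'
import numpy as np, cv2
from scipy.spatial.transform import Rotation as R
from bench import arm, imaging, job, models
def ray(im,p):
    K=np.array([[im["fx"],0,im["cx"]],[0,im["fy"],im["cy"]],[0,0,1]]);E=np.array(im["extrinsics"])
    d=E[:3,:3].T@np.linalg.solve(K,[p[0],p[1],1]);return -E[:3,:3].T@E[:3,3],d/np.linalg.norm(d)
def at_z(im,p,z):
    o,d=ray(im,p);return o+d*(z-o[2])/d[2]
def proj(im,X):
    E=np.array(im["extrinsics"]);c=E[:3,:3]@np.array(X,float)+E[:3,3]
    return np.array([im["fx"]*c[0]/c[2]+im["cx"],im["fy"]*c[1]/c[2]+im["cy"]])
def tri(ims,ps):
    A=0;b=0
    for i,p in zip(ims,ps):
        o,d=ray(i,p);M=np.eye(3)-np.outer(d,d);A=A+M;b=b+M@o
    return np.linalg.solve(A,b)
def save(im,n): cv2.imwrite("pics/"+n,im["frame"][:,:,::-1])
E
python3 - <<'E'
from h import *
np.set_printoptions(precision=1,suppress=True)
s=imaging.get_image("scene");t=imaging.get_image("top")
save(s,"s0.png");save(t,"t0.png")
for q in ["press","lever_knob","pin","flat_stud","wing_top","cover_pad","cover_hinge","cover_plate","stamp","pen_cup","ink_a","plaques","bookmarks","brush"]:
    r=[models.tip_of(i,q)[:2] for i in (s,t)]
    print(q,[[(np.array(x["pixel"]),round(x["score"],2)) for x in k] for k in r], tri((s,t),[k[0]["pixel"] for k in r]) if all(r) else "")
print(arm.read_state()["clock"])
E
```

```text
press [[(array([289.5, 289. ]), 0.7)], [(array([352.3, 227.8]), 0.57)]] [543.1 -59.5  11.8]
lever_knob [[(array([226.2, 231.8]), 0.51)], [(array([403.9, 264.4]), 0.64)]] [ 436.9 -185.6  136. ]
pin [[(array([207.7, 274.4]), 0.62)], [(array([419.3, 231.3]), 0.61), (array([152.7, 224.9]), 0.27)]] [ 523.9 -239.8   93.3]
flat_stud [[], []] 
wing_top [[(array([352.8, 202.3]), 0.7), (array([307.5, 258.1]), 0.49)], [(array([337., 225.]), 0.54)]] [543.3  32.9 275.3]
cover_pad [[(array([354.8, 203.8]), 0.56)], [(array([286.6, 232. ]), 0.74), (array([154.9, 223.2]), 0.53)]] [514.3 104.  228.6]
cover_hinge [[(array([361., 265.]), 0.64)], [(array([289.6, 211.9]), 0.72)]] [579.3 109.1  91.9]
cover_plate [[(array([362.2, 263.9]), 0.86)], [(array([291.9, 212.6]), 0.93)]] [578.3 107.2  94.9]
stamp [[(array([259.8, 292.2]), 0.82), (array([118.8, 281.1]), 0.59)], [(array([384.7, 199.2]), 0.72)]] [ 610.5 -141.5  102.2]
pen_cup [[(array([119.1, 346.8]), 0.89), (array([228.3, 230.6]), 0.68)], [(array([490.7, 198.4]), 0.8)]] [ 621.9 -454.5   21.8]
ink_a [[(array([181.3, 241.1]), 0.94)], [(array([205.9, 304.9]), 0.68), (array([438.5, 312. ]), 0.57)]] [451.7 -18.7 315. ]
plaques [[(array([493.4, 256. ]), 0.68)], []] 
bookmarks [[(array([115.9, 280.7]), 0.7)], [(array([495.5, 272.6]), 0.64)]] [ 412.9 -464.6   11. ]
brush [[(array([452. , 209.6]), 0.93)], [(array([168.2, 292.4]), 0.57)]] [362.3 466.3   6.2]
1.5
```

View pics/s0.png

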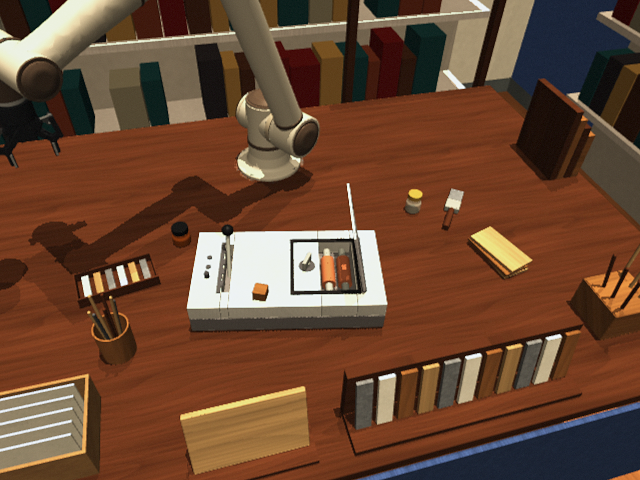

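View pics/t0.png

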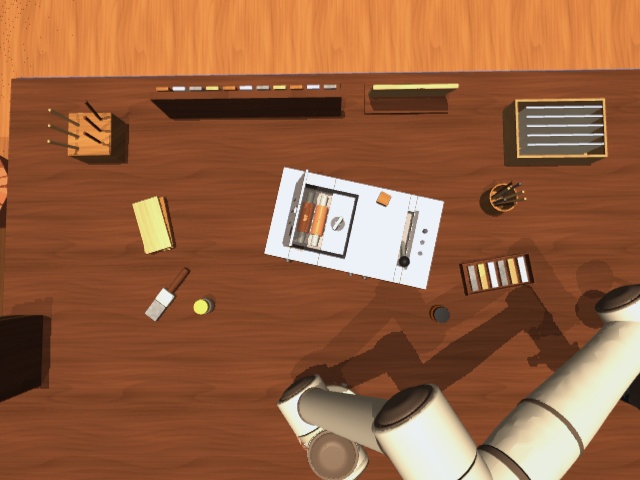

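The scene picture shows the press (box at about 190–385, 232–330), the lever up near (228,230), three studs left of it at (208,258–275) and the cover open at (353,210). The top view shows the press yawed slightly, with studs at (424,232), (421,243) and (419,254). I'll fit the press pose and enlarge the studs and wing.

```bash
cat >> h.py <<'E'
def fitpress(t):
    f=t["frame"].astype(int);m=((f.min(2)>150)).astype(np.uint8)
    m[:, :250]=0;m[:,460:]=0;m[:150]=0;m[310:]=0
    m=cv2.morphologyEx(m,cv2.MORPH_OPEN,np.ones((3,3)))
    c=max(cv2.findContours(m,0,2)[0],key=cv2.contourArea)
    P=np.array([at_z(t,p,90)[:2] for p in c[:,0]],np.float32)
    return cv2.minAreaRect(P)
E
python3 - <<'E'
from h import *
np.set_printoptions(precision=1,suppress=True)
t=imaging.get_image("top");s=imaging.get_image("scene")
r=fitpress(t);print(r)
a=cv2.resize(t["frame"][195:285,390:450],None,fx=6,fy=6,interpolation=2)
b=cv2.resize(s["frame"][225:300,190:245],None,fx=6,fy=6,interpolation=2)
c=cv2.resize(t["frame"][165:275,265:365],None,fx=4,fy=4,interpolation=2)
H=540;pad=lambda x:np.pad(x,((0,H-x.shape[0]),(0,0),(0,0)))
im=np.hstack([pad(a),pad(b)])
cv2.imwrite("pics/c0.png",im[:,:,::-1]);cv2.imwrite("pics/c1.png",c[:,:,::-1])
E
```

```text
((537.7075805664062, -61.0257568359375), (438.96246337890625, 239.62391662597656), 77.17472839355469)
```

View pics/c0.png

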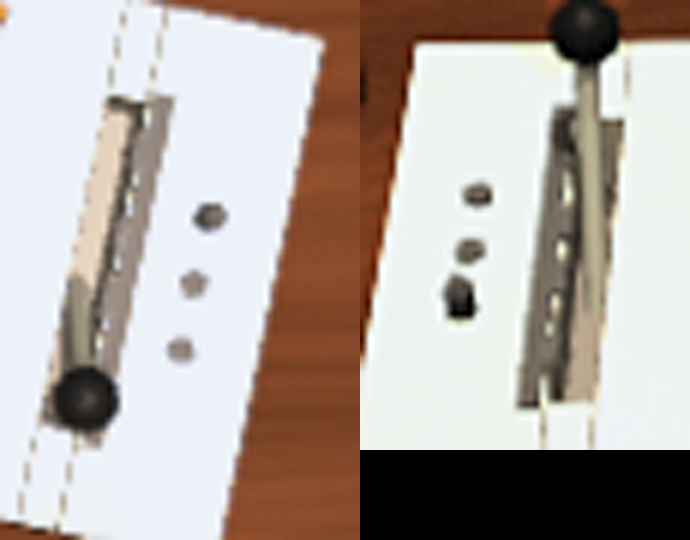

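View pics/c1.png

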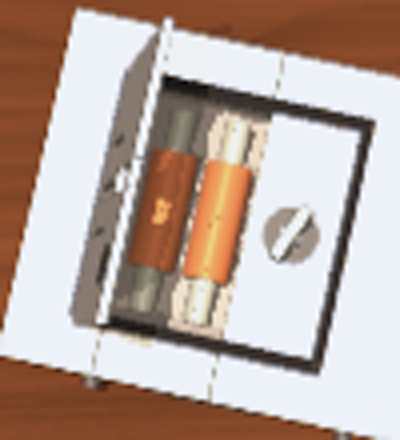

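The pin, taller and dark, stands at the far stud (+x), so lever target is 1.0. The wing sits about 1.2 rad off. The press fit is (538,-61), yaw -0.224, and the hinge and pin detections agree with it.

```bash
cat >> h.py <<'E'
C=np.array([537.7,-61.0]);YAW=-0.224
def W(x,y,z):
    c,s=np.cos(YAW),np.sin(YAW);return np.array([C[0]+c*x-s*y,C[1]+s*x+c*y,z])
def Pf(X):
    c,s=np.cos(YAW),np.sin(YAW);d=np.array(X[:2])-C;return np.array([c*d[0]+s*d[1],-s*d[0]+c*d[1],X[2]])
def state():
    S=arm.read_state();return S,np.array(S["position"],float),R.from_quat(S["ee_rot"])
def move(target,yaw_y=None,base=None):
    """shift and turn in tool axes to reach target, tool down, tool y at world angle yaw_y (mod pi)"""
    S,p,r=state()
    if base is not None:p=base
    lin=r.inv().apply(np.array(target)-p)
    if yaw_y is None:return lin.round(1),None
    out=[]
    for k in (0,1):
        a=yaw_y+k*np.pi;y=np.array([np.cos(a),np.sin(a),0]);z=np.array([0,0,-1.]);x=np.cross(y,z)
        q=R.from_matrix(np.c_[x,y,z]);out.append((r.inv()*q).as_rotvec().round(3))
    return lin.round(1),out
E
python3 - <<'E'
from h import *
S,p,r=state();print(p,S["joints"],r.as_matrix().round(3),S["clock"],S["contact_force"])
print(move(W(-120,-140,230),YAW))
print(move(W(-120,-140,125),YAW))
E
```

```text
[ 194.13256428 -594.07474251  231.32531376] [-9.96390456e-01  3.84691526e-01  7.91384323e-03  1.80870155e-05
 -1.19399082e+00 -2.58605688e-01] [[-0.951 -0.311  0.   ]
 [-0.311  0.951 -0.   ]
 [ 0.    -0.    -1.   ]] 1.6 [-0.18433335 -0.05895415 -0.57453253]
(array([-317.2,  341.6,    1.3]), [array([-0.   ,  0.   ,  2.111]), array([-0.   , -0.   , -1.031])])
(array([-317.2,  341.6,  106.3]), [array([-0.   ,  0.   ,  2.111]), array([-0.   , -0.   , -1.031])])
```

>>> {"api": "arm_command", "payload": {"rows": [{"grip": 0, "linear": [-317, 341.5, 1], "rot": [0, 0, -1.031]}, {"grip": 0, "linear": [-317, 341.5, 1], "rot": [0, 0, -1.031]}, {"grip": 0, "linear": [-317, 341.5, 1], "rot": [0, 0, -1.031]}, {"grip": 0, "linear": [-317, 341.5, 1], "rot": [0, 0, -1.031]}, {"grip": 0, "linear": [-317, 341.5, 1], "rot": [0, 0, -1.031]}, {"grip": 0, "linear": [-317, 341.5, 1], "rot": [0, 0, -1.031]}, {"grip": 0, "linear": [-317, 341.5, 1], "rot": [0, 0, -1.031]}, {"grip": 0, "linear": [-317, 341.5, 1], "rot": [0, 0, -1.031]}, {"grip": 0, "linear": [-317, 341.5, 1], "rot": [0, 0, -1.031]}, {"grip": 0, "linear": [-317, 341.5, 1], "rot": [0, 0, -1.031]}]}}

```text
clock: 2.85
position: [389.2, -171.2, 230.4]
ee_rot: [-0.624, 0.782, 0.0, -0.0]
contact_force: [-0.3, -0.6, 0.3]
gripper_width: 0.1
grasp_force: 0.0
```

```bash
cat >> h.py <<'E'
def wray(w,p,S):
    d=np.array([(p[0]-w["cx"])/w["fx"],(p[1]-w["cy"])/w["fy"]]);th=np.hypot(*d)
    v=np.r_[d/th*np.sin(th),np.cos(th)] if th>0 else np.array([0,0,1.])
    T=np.array(w["T_tool_cam"]);r=R.from_quat(S["ee_rot"]);
    return r.apply(T[:3,3])+np.array(S["position"]), r.apply(T[:3,:3]@v)
def wat(w,p,S,z):
    o,d=wray(w,p,S);return o+d*(z-o[2])/d[2]
E
python3 - <<'E'
from h import *
np.set_printoptions(precision=1,suppress=True)
S,p,r=state();w=imaging.get_image("wrist");save(w,"w0.png")
for q,z in [("lever_knob",149),("pin",90),("flat_stud",90),("wing_top",118),("stamp",90),("cover_hinge",96)]:
    for d in models.tip_of(w,q)[:2]: X=wat(w,d["pixel"],S,z);print(q,round(d["score"],2),np.array(d["pixel"]),X,Pf(X))
print(S["joints"],move(W(-95,-140,125),YAW))
E
```

```text
lever_knob 0.62 [230.2 245.6] [ 444.7 -183.7  149. ] [ -63.4 -140.3  149. ]
lever_knob 0.25 [379.4  55.8] [ 327.4 -278.7  149. ] [-156.7 -259.   149. ]
pin 0.77 [140.1 172.4] [ 522.5 -245.4   90. ] [  26.1 -183.1   90. ]
pin 0.29 [227.6 245.2] [ 465.7 -167.9   90. ] [ -46.4 -120.2   90. ]
flat_stud 0.62 [167.1 167.7] [ 497.2 -242.3   90. ] [   0.8 -185.8   90. ]
wing_top 0.58 [195.3 414.1] [547.4 -15.9 118. ] [ -0.6  46.1 118. ]
stamp 0.79 [105.  300.6] [ 607.2 -140.9   90. ] [ 85.5 -62.5  90. ]
stamp 0.21 [230.4 248.5] [ 464.2 -164.6   90. ] [ -48.6 -117.4   90. ]
[-0.   0.  -0.4  0.  -1.1 -0.2] (array([ -0.8, -25.3, 105.3]), [array([-0. , -0. ,  3.1]), array([ 0., -0., -0.])])
```

View pics/w0.png

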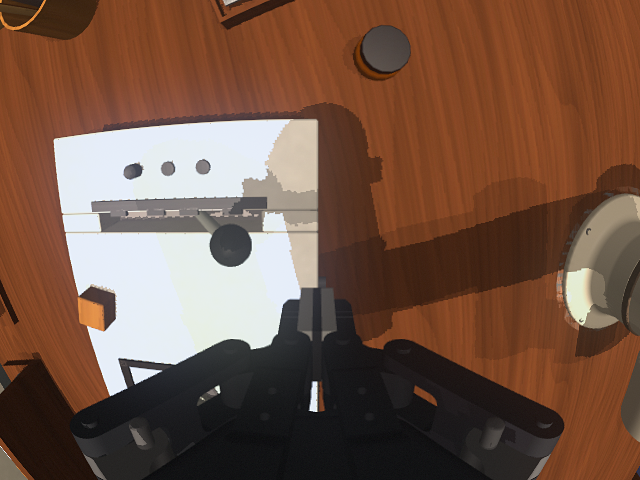

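The wrist view confirms it: the pin is tall with a side visible at (133,171), flat studs at (168,168) and (203,167), and the knob at (230,245). All of it fits the press frame within about 4 mm. Now I'll descend and push the lever.

>>> {"api": "arm_command", "payload": {"rows": [{"grip": 0, "linear": [-1, 0, 55], "rot": [0, 0, 0]}, {"grip": 0, "linear": [-1, 0, 105], "rot": [0, 0, 0]}, {"grip": 0, "linear": [-1, -20, 105], "rot": [0, 0, 0]}, {"grip": 0, "linear": [-1, -38, 105], "rot": [0, 0, 0]}, {"grip": 0, "linear": [-1, -56, 105], "rot": [0, 0, 0]}, {"grip": 0, "linear": [-1, -74, 105], "rot": [0, 0, 0]}, {"grip": 0, "linear": [-1, -92, 105], "rot": [0, 0, 0]}, {"grip": 0, "linear": [-1, -110, 105], "rot": [0, 0, 0]}, {"grip": 0, "linear": [-1, -125, 105], "rot": [0, 0, 0]}, {"grip": 0, "linear": [-1, -135, 105], "rot": [0, 0, 0]}]}}

```text
clock: 4.45
position: [522.6, -200.7, 126.3]
ee_rot: [-0.623, 0.782, -0.001, 0.001]
contact_force: [0.1, -0.3, 0.2]
gripper_width: -0.3
grasp_force: 0.0
```

>>> {"api": "arm_command", "payload": {"rows": [{"grip": 0, "linear": [0, -5, 0], "rot": [0, 0, 0]}, {"grip": 0, "linear": [0, -9, 0], "rot": [0, 0, 0]}, {"grip": 0, "linear": [0, -9, 0], "rot": [0, 0, 0]}, {"grip": 0, "linear": [0, 15, 0], "rot": [0, 0, 0]}]}}

```text
clock: 4.95
position: [507.0, -196.7, 124.8]
ee_rot: [-0.624, 0.782, 0.0, -0.0]
contact_force: [0.1, -0.6, 0.2]
gripper_width: 0.3
grasp_force: 0.0
```

Run:
```python
from h import *
np.set_printoptions(precision=1,suppress=True)
S,p,r=state();print(Pf(p),S["contact_force"])
w=imaging.get_image("wrist");s=imaging.get_image("scene");t=imaging.get_image("top");save(s,"s1.png")
k=[]
for i in (s,t):
    for d in models.tip_of(i,"lever_knob")[:2]: X=at_z(i,d["pixel"],149);print(round(d["score"],2),np.array(d["pixel"]),Pf(X))
for d in models.tip_of(w,"lever_knob")[:2]: X=wat(w,d["pixel"],S,149);print("w",round(d["score"],2),np.array(d["pixel"]),Pf(X))
for x in (0,62.3): print(x,proj(s,W(x,-140,149 if x else 165)))
print(move(W(0,45,210),YAW+1.2+0))
```

```text
[   0.2 -139.1  124.8] [ 0.1 -0.6  0.2]
0.46 [223.5 270.1] [  64.  -137.4  149. ]
0.62 [491.9 198.1] [ 141.3 -324.9  149. ]
w 0.93 [161.1 331.7] [  63. -139.  149.]
0 [224.  244.1]
62.3 [222.3 269.5]
(array([-184.1,    0.3,  -84.5]), [array([-0. ,  0. ,  1.9]), array([-0. , -0. , -1.2])])
```

>>> {"api": "arm_command", "payload": {"rows": [{"grip": 0.6, "linear": [0, 0, -60], "rot": [0, 0, 0]}, {"grip": 0.6, "linear": [-45, 0, -85], "rot": [0, 0, 0]}, {"grip": 0.6, "linear": [-90, 0, -85], "rot": [0, 0, 0]}, {"grip": 0.6, "linear": [-90, 0, -85], "rot": [0, 0, 0]}]}}

```text
clock: 5.75
position: [527.8, -106.7, 210.8]
ee_rot: [-0.625, 0.781, -0.0, 0.001]
contact_force: [0.2, -0.1, 0.5]
gripper_width: 51.1
grasp_force: 0.0
```

Run:
```python
from h import *
np.set_printoptions(precision=2,suppress=True)
S,p,r=state();w=imaging.get_image("wrist");d=models.tip_of(w,"wing_top");print(d[:2],Pf(p))
b=models.spot_in(w,"wing");print(b[:2])
for e in d[:2]:print(Pf(wat(w,e["pixel"],S,118)))
# rectify to press frame at z=118, 8 px/mm around the wing: cols = y from 85 to 5, rows = x from 40 to -40
T=np.array(w["T_tool_cam"]);ys=np.arange(85,5,-.16);xs=np.arange(40,-40,-.16)
c,s_=np.cos(YAW),np.sin(YAW);Y,X=np.meshgrid(ys,xs)
Q=np.stack([C[0]+c*X-s_*Y,C[1]+s_*X+c*Y,np.full_like(X,118)],-1).reshape(-1,3)
q=r.inv().apply(Q-p);q=(q-T[:3,3])@T[:3,:3]
th=np.arctan2(np.hypot(q[:,0],q[:,1]),q[:,2]);h=np.hypot(q[:,0],q[:,1])
mx=(w["cx"]+w["fx"]*th*q[:,0]/h).reshape(X.shape).astype(np.float32);my=(w["cy"]+w["fy"]*th*q[:,1]/h).reshape(X.shape).astype(np.float32)
o=cv2.remap(w["frame"],mx,my,1);cv2.imwrite("pics/wing.png",o[:,:,::-1])
```

```text
[{'pixel': [323.1, 352.1], 'score': 0.59}] [  0.53 -46.78 210.83]
[{'rect': [293.1, 324.9, 343.4, 364.7], 'score': 0.66}]
[ -3.75  43.7  118.  ]
```

View pics/wing.png

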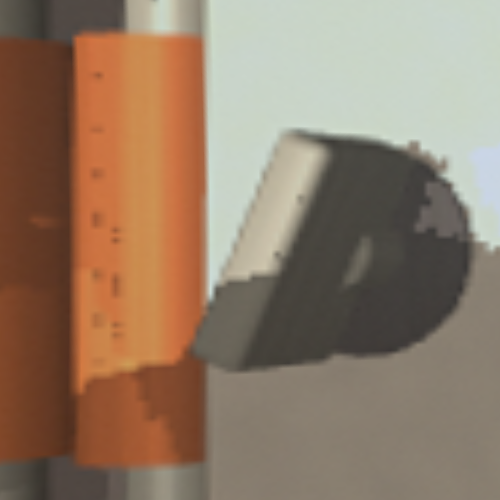

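The rectified view (left = +y, up = +x, 0.16 mm/px) shows the wing top running from (310,137) to (220,360). That puts it 1.19 rad counter-clockwise, centred near x 0, y 44, 39 mm long, as it should be. Next I'll grasp it.

>>> {"api": "arm_command", "payload": {"rows": [{"grip": 0.5, "linear": [-45, 0, 0], "rot": [0, 0, -1.187]}, {"grip": 0.5, "linear": [-91, 0, 0], "rot": [0, 0, -1.187]}, {"grip": 0.5, "linear": [-91, 0, 0], "rot": [0, 0, -1.187]}, {"grip": 0.5, "linear": [-91, 0, 0], "rot": [0, 0, -1.187]}, {"grip": 0.5, "linear": [-91, 0, 0], "rot": [0, 0, -1.187]}, {"grip": 0.5, "linear": [-91, 0, 0], "rot": [0, 0, -1.187]}, {"grip": 0.5, "linear": [-91, 0, 0], "rot": [0, 0, -1.187]}, {"grip": 0.5, "linear": [-91, 0, 50], "rot": [0, 0, -1.187]}, {"grip": 0.5, "linear": [-91, 0, 85], "rot": [0, 0, -1.187]}, {"grip": 0.5, "linear": [-91, 0, 109], "rot": [0, 0, -1.187]}]}}

```text
clock: 7.15
position: [546.0, -21.7, 99.2]
ee_rot: [0.954, -0.3, -0.001, 0.001]
contact_force: [1.3, -0.6, -0.4]
gripper_width: 42.4
grasp_force: 0.0
```

>>> {"api": "arm_command", "payload": {"rows": [{"grip": 0.5, "linear": [0, 0, 0], "rot": [0, 0, 0]}, {"grip": 0, "linear": [0, 0, 0], "rot": [0, 0, 0]}, {"grip": 0, "linear": [0, 0, 0], "rot": [0, 0, 0]}, {"grip": 0, "linear": [0, 0, 0], "rot": [0, 0, 0]}, {"grip": 0, "linear": [0, 0, 0], "rot": [0, 0, 0]}, {"grip": 0, "linear": [0, 0, 0], "rot": [0, 0, 0]}]}}

```text
clock: 7.9
position: [548.7, -19.3, 102.9]
ee_rot: [0.954, -0.299, 0.002, -0.001]
contact_force: [2.1, 4.9, 3.2]
gripper_width: 7.4
grasp_force: 60.3
```

>>> {"api": "arm_command", "payload": {"rows": [{"grip": 0, "linear": [0, 0, 0], "rot": [0, 0, 0.17]}, {"grip": 0, "linear": [0, 0, 0], "rot": [0, 0, 0.34]}, {"grip": 0, "linear": [0, 0, 0], "rot": [0, 0, 0.51]}, {"grip": 0, "linear": [0, 0, 0], "rot": [0, 0, 0.68]}, {"grip": 0, "linear": [0, 0, 0], "rot": [0, 0, 0.85]}, {"grip": 0, "linear": [0, 0, 0], "rot": [0, 0, 1.02]}, {"grip": 0, "linear": [0, 0, 0], "rot": [0, 0, 1.187]}, {"grip": 0, "linear": [0, 0, 0], "rot": [0, 0, 1.187]}, {"grip": 0, "linear": [0, 0, 0], "rot": [0, 0, 1.187]}]}}

```text
clock: 9.02
position: [545.9, -20.2, 102.8]
ee_rot: [-0.624, 0.782, 0.0, -0.001]
contact_force: [-3.7, 3.8, 8.1]
gripper_width: 7.2
grasp_force: 61.0
```

Run:
```python
from h import *
S,p,r=state();y=r.as_matrix()[:,1];print(Pf(p),np.arctan2(y[1],y[0])-np.pi-YAW,S["contact_force"],S["wrist_torque"],S["gripper_width"],S["joints"][5])
```

```text
[ -1.04741735  41.60795359 102.84947307] 0.000243581123203801 [-3.73915711  3.77502411  8.12520344] [ 1.06387667  1.2159708  -0.04202814] 7.229813139645306 -0.4835297097361763
```

>>> {"api": "arm_command", "payload": {"rows": [{"grip": 0.5, "linear": [0, 0, 0], "rot": [0, 0, 0]}, {"grip": 0.5, "linear": [0, 0, 0], "rot": [0, 0, 0]}, {"grip": 0.5, "linear": [0, 0, 0], "rot": [0, 0, 0]}, {"grip": 0.5, "linear": [0, 0, -50], "rot": [0, 0, 0]}, {"grip": 0.5, "linear": [10, 0, -110], "rot": [0, 0, 0]}, {"grip": 0.5, "linear": [40, 0, -150], "rot": [0, 0, 0]}, {"grip": 0, "linear": [80, 0, -200], "rot": [0, 0, 0]}, {"grip": 0, "linear": [80, 0, -220], "rot": [0, 0, 0]}, {"grip": 0, "linear": [80, 0, -220], "rot": [0, 0, 0]}]}}

```text
clock: 10.15
position: [529.5, -98.7, 322.9]
ee_rot: [-0.623, 0.782, -0.001, 0.002]
contact_force: [0.4, -0.1, -1.4]
gripper_width: -0.1
grasp_force: 0.0
```

Run:
```python
from h import *
np.set_printoptions(precision=2,suppress=True)
S,p,r=state();w=imaging.get_image("wrist");print(Pf(p))
for q,z in (("wing_top",118),("lever_knob",149),("stamp",90)):
  for e in models.tip_of(w,q)[:1]:print(q,e["score"],Pf(wat(w,e["pixel"],S,z)))
T=np.array(w["T_tool_cam"])
c,s_=np.cos(YAW),np.sin(YAW)
def rect(x0,x1,y0,y1,st,z):
    Y,X=np.meshgrid(np.arange(y0,y1,-st),np.arange(x0,x1,-st))
    Q=np.stack([C[0]+c*X-s_*Y,C[1]+s_*X+c*Y,np.full_like(X,z)],-1).reshape(-1,3)
    q=(r.inv().apply(Q-p)-T[:3,3])@T[:3,:3];h=np.hypot(q[:,0],q[:,1]);th=np.arctan2(h,q[:,2])
    f=lambda c,f,k:(c+f*th*q[:,k]/h).reshape(X.shape).astype(np.float32)
    return cv2.remap(w["frame"],f(w["cx"],w["fx"],0),f(w["cy"],w["fy"],1),1)
a=rect(40,-40,85,5,.2,118);cv2.imwrite("pics/wing2.png",np.hstack([a,cv2.resize(w["frame"],(533,400))[:,:400]])[:,:,::-1])
s=imaging.get_image("scene");t=imaging.get_image("top")
for q in ("cover_pad",):
  r_=[models.tip_of(i,q) for i in (s,t)]
  print(q,r_)
  if all(r_):
    for m in r_[0][:2]:
      for n in r_[1][:2]:print(Pf(tri((s,t),(m["pixel"],n["pixel"]))))
for th in (1.3,1.4):
  X=W(-55,172-140*np.cos(th)+3*np.sin(th),96+140*np.sin(th)+3*np.cos(th));print(th,Pf(X),proj(t,X),proj(s,X))
```

```text
[  0.39 -38.57 322.85]
wing_top 0.88 [ -0.11  44.32 118.  ]
lever_knob 0.63 [  62.61 -140.38  149.  ]
stamp 0.76 [ 90.07 -61.28  90.  ]
cover_pad [[{'pixel': [350.3, 203.2], 'score': 0.7}], [{'pixel': [204.6, 308.6], 'score': 0.56}]]
[-291.82  260.05   59.87]
1.3 [-55.   137.44 231.7 ] [294.62 231.76] [347.22 204.11]
1.4 [-55.   151.16 234.47] [288.84 230.41] [353.38 203.1 ]
```

View pics/wing2.png

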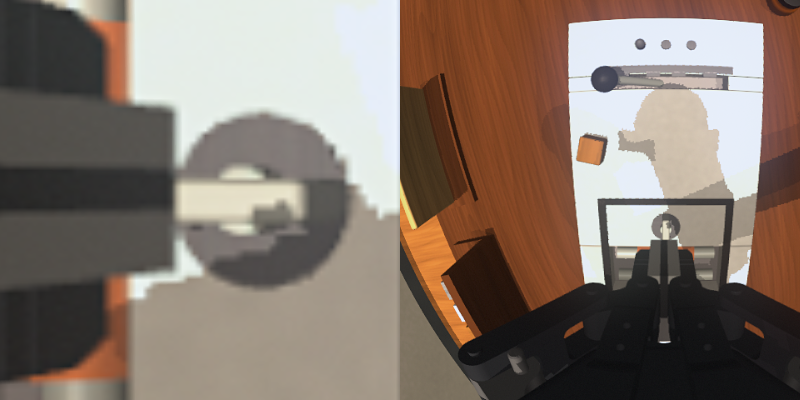

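The wing now lies horizontal in the rectified view (row ~200, along the press's y) and the lever is at the far notch. Next I'll go over to the back of the cover.

>>> {"api": "arm_command", "payload": {"rows": [{"grip": 0, "linear": [-60, 14, 0], "rot": [0, 0, 0]}, {"grip": 0, "linear": [-115, 28, 0], "rot": [0, 0, 0]}, {"grip": 0, "linear": [-170, 42, 0], "rot": [0, 0, 0]}, {"grip": 0, "linear": [-224, 55, 0], "rot": [0, 0, 0]}, {"grip": 0, "linear": [-224, 55, 0], "rot": [0, 0, 0]}, {"grip": 0, "linear": [-224, 55, 40], "rot": [0, 0, 0]}, {"grip": 0, "linear": [-224, 55, 81], "rot": [0, 0, 0]}, {"grip": 0, "linear": [-224, 55, 81], "rot": [0, 0, 0]}]}}

```text
clock: 11.55
position: [523.3, 130.9, 237.2]
ee_rot: [-0.623, 0.782, 0.001, -0.004]
contact_force: [0.9, 0.1, 1.2]
gripper_width: 0.2
grasp_force: 0.0
```

Run:
```python
from h import *
S,p,r=state();print(Pf(p),S["contact_force"],r.as_matrix().round(3))
```

```text
[-56.66823329 183.94458969 237.20779789] [0.88365507 0.10289785 1.23781114] [[-0.223 -0.975 -0.007]
 [-0.975  0.223 -0.004]
 [ 0.005  0.006 -1.   ]]
```

>>> {"api": "arm_command", "payload": {"rows": [{"grip": 0, "linear": [0, 0, 0], "rot": [0, 0, 0]}, {"grip": 0, "linear": [15, 0, 0], "rot": [0, 0, 0]}, {"grip": 0, "linear": [28, 0, 0], "rot": [0, 0, 0]}, {"grip": 0, "linear": [41, 0, 2], "rot": [0, 0, 0]}, {"grip": 0, "linear": [54, 0, 5], "rot": [0, 0, 0]}, {"grip": 0, "linear": [67, 0, 11], "rot": [0, 0, 0]}, {"grip": 0, "linear": [80, 0, 18], "rot": [0, 0, 0]}, {"grip": 0, "linear": [92, 0, 27], "rot": [0, 0, 0]}, {"grip": 0, "linear": [104, 0, 36], "rot": [0, 0, 0]}, {"grip": 0, "linear": [104, 0, 36], "rot": [0, 0, 0]}]}}

```text
clock: 12.8
position: [501.3, 30.2, 203.2]
ee_rot: [-0.623, 0.782, 0.001, -0.001]
contact_force: [0.3, 0.7, 1.4]
gripper_width: -0.2
grasp_force: 1.0
```

Run:
```python
from h import *
S,p,r=state();print(Pf(p),S["contact_force"])
s=imaging.get_image("scene");cv2.imwrite("pics/s2.png",cv2.resize(s["frame"][140:340,180:400],None,fx=2.5,fy=2.5)[:,:,::-1])
```

```text
[-55.71449738  80.86453795 203.19725149] [0.26132016 0.6737541  1.43635829]
```

View pics/s2.png

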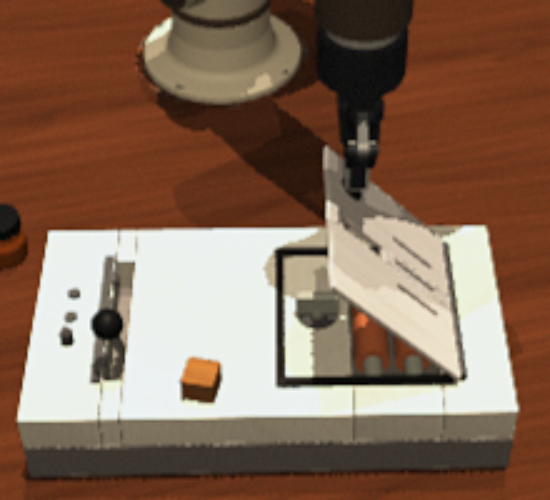

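The cover is following the fingertips down (fingers at (355,185) on its outer face), at about 0.8 rad. I'll keep going.

>>> {"api": "arm_command", "payload": {"rows": [{"grip": 0, "linear": [10, 0, 11], "rot": [0, 0, 0]}, {"grip": 0, "linear": [20, 0, 23], "rot": [0, 0, 0]}, {"grip": 0, "linear": [28, 0, 36], "rot": [0, 0, 0]}, {"grip": 0, "linear": [35, 0, 49], "rot": [0, 0, 0]}, {"grip": 0, "linear": [40, 0, 63], "rot": [0, 0, 0]}, {"grip": 0, "linear": [44, 0, 77], "rot": [0, 0, 0]}, {"grip": 0, "linear": [47, 0, 88], "rot": [0, 0, 0]}, {"grip": 0, "linear": [48, 0, 97], "rot": [0, 0, 0]}, {"grip": 0, "linear": [48, 0, 103], "rot": [0, 0, 0]}, {"grip": 0, "linear": [48, 0, 105], "rot": [0, 0, 0]}]}}

```text
clock: 14.1
position: [492.0, -15.8, 99.0]
ee_rot: [-0.624, 0.782, -0.0, 0.0]
contact_force: [0.3, 2.7, 7.6]
gripper_width: 0.3
grasp_force: 3.7
```

>>> {"api": "arm_command", "payload": {"rows": [{"grip": 0, "linear": [0, 0, 1], "rot": [0, 0, 0]}, {"grip": 0, "linear": [0, 0, 2], "rot": [0, 0, 0]}, {"grip": 0, "linear": [0, 0, 2], "rot": [0, 0, 0]}]}}

```text
clock: 14.48
position: [492.1, -15.9, 98.9]
ee_rot: [-0.624, 0.781, -0.001, 0.001]
contact_force: [-3.6, 2.8, 16.6]
gripper_width: -0.0
grasp_force: 8.5
```

>>> {"api": "arm_command", "payload": {"rows": [{"grip": 0, "linear": [0, 0, 1], "rot": [0, 0, 0]}, {"grip": 0, "linear": [0, 0, 2], "rot": [0, 0, 0]}, {"grip": 0, "linear": [0, 0, 2], "rot": [0, 0, 0]}, {"grip": 0, "linear": [0, 0, 2], "rot": [0, 0, 0]}]}}

```text
clock: 14.98
position: [492.2, -15.9, 98.8]
ee_rot: [-0.624, 0.781, -0.001, 0.001]
contact_force: [-8.4, 3.7, 29.6]
gripper_width: -0.0
grasp_force: 14.5
```

Run:
```python
from h import *
S,p,r=state();print(Pf(p),S["contact_force"])
s=imaging.get_image("scene");cv2.imwrite("pics/s3.png",cv2.resize(s["frame"][140:340,180:400],None,fx=2.7,fy=2.7)[:,:,::-1])
```

```text
[-54.37795446  33.89434099  98.75674241] [-8.36147198  3.6923975  29.55985079]
```

View pics/s3.png

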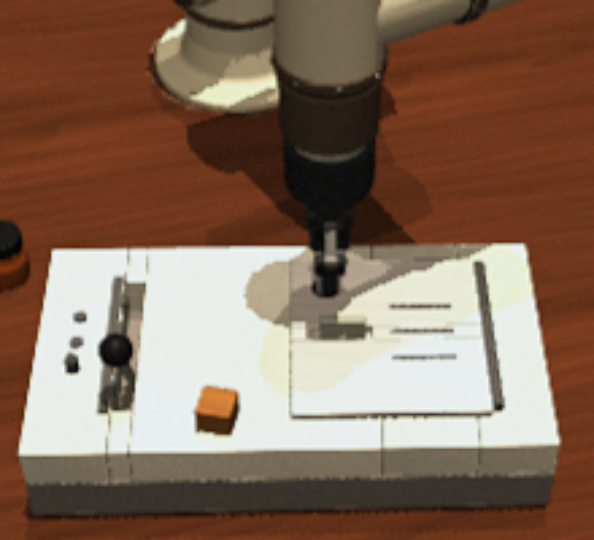

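The cover lies flat with the wing standing through its slot at (340,328). The fingers press the pad at (327,290), the lever is at the far notch and the stamp hasn't moved. I'm handing in the job.

```bash
python3 -c "
from bench import job
print(job.job_done())"
```

```text
the job is handed in; nothing more can be done
None
```

I handed the job in with the lever in the far notch (the one the pin marks), the wing in line with the slot, and the cover held flush at about 30 N; no verdict came back.

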